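# Fetch the long objective from the push-to-open dust cabinet

### The arm

A 6-joint arm with a two-finger parallel gripper is mounted at the origin on the work surface. World frame = base frame: x ahead of the robot, y to its left, z up, the work surface at z = 0. Lengths are in m, angles in rad, forces in N, time in s.
With the tool pointing down it reaches from about 0.275 to 0.85 m from the base axis. Payload 5.2 kg.
Tool frame: the origin (TCP) lies on the mounting face of the last link; the fingertips stand 173 mm ahead of it and the grasp point (between the pads) lies 155 mm ahead of it; z points along the fingers, y is the direction in which the jaws open and shut (so a half turn about z gives the same grasp; the last joint's range is limited). The gripper opens to 85 mm and grips with 20 to 120 N. Pads are 22 mm wide; open, the fingers measure 114 mm over their backs; the gripper's body (76 mm by 85 mm) begins 54 mm behind the grasp point. The pads swing forward as they close: fully open they stand 13 mm farther back than shut.
Start: joints at [-1.419, 0.259, 1.535, -0, 1.348, -0.203], TCP at [0.191, -0.516, 0.405] pointing down, gripper open.
Joint ranges: [-3.14, 3.14], [-0.91, 2.08], [0.19, 2.58], [-1.22, 4.36], [0.22, 2.71], [-3.12, 3.12]. Speed limits (rad/s): [2.57, 2.57, 3.14, 3.14, 3.14, 3.14].

### API

Orientations are given as a unit quaternion [x, y, z, w].
In Python, from workcell import r gives the robot as it stands. Calls block until the motion is done:
- r.goto(position, orientation): joint-space move of the TCP to a pose.
- r.move_straight(position, attitude=None, max_speed=0.15, max_force=None): straight line of the TCP; attitude=None keeps the orientation; max_speed is the mean speed in m/s. With max_force (N) it stops when the force on the tool has changed by that much, and returns True; else False.
- r.move_j(angles): joint-space move.
- r.release() and r.grab(grip_force=None): open the fingers fully, or close them until they stop; grip_force is the grip in N (None keeps the last).
- r.pause(seconds).
- r.solve_ik(position, orientation): joint angles nearest the present ones, or None.
- r.state(): the state.
- r.get_image(name): name is "scene" or "side" or "wrist"; returns a dict with "color" (420x560x3 uint8, red, green, blue), "z_map" (420x560 float32, m along the optical axis (not along the pixel's ray), 0 where there is no reading), "camera_matrix" (3x3 intrinsics, pixels), "R" (3x3) and "t" (3): a world point X has camera coordinates R X + t. Camera axes: x right, y down, z forward; pixel columns grow to the right and rows downward; lengths in m; the calibration is good to about 2 mm. A picture is of the moment at which its call begins.
A pose or a line that the arm cannot do raises r.Unreachable and nothing moves.
- r.finish_job(): hands the job in, once; it reports no verdict.
Trained networks look in the newest picture that a camera, given by its name, has taken for a name from the list of things; names that differ only in an ending like _2 or _b are one class to them, and where a whole thing is asked for, a point or a joint stands for the part that bears it (a point fixed in the world has none). Each returns a list of dicts, best first, with "confidence" (0 to 1); they miss things now and then, are a little off and sometimes report something else, mostly with a low value. They report only what shows in the picture. A call takes as long as a camera call. They do not tell look-alikes from the thing itself.
- r.regions_of(camera, thing): "pixels" (420x560 bool, what is visible of it) and "pixel" ([column, row] in pixels, amid what is visible of it).
The state is a dict: "time_s": time; "q": joint angles; "qvel": joint speeds; "joint_torque": joint torques, N m; "tool_pos": TCP position; "eef_rot": TCP orientation; "force": force on the tool from outside, world axes, zero at the start; "moment": the same for the moment, N m; "opening": opening from 0.0 (shut) to 1.0 (fully open).
Only numpy, scipy, OpenCV 4.12 (cv2) and the standard library are available. Lean on these libraries where they do the work, as an engineer would, in place of code of your own. Each camera call takes 0.05 s, during which the arm holds its last target. There are 200 camera calls.

### The job

Take the long microscope objective out of the sloping dust cabinet: press the clear door of the bay that holds it so that its catch pops it ajar, swing that door right over and leave it open. Stand the objective upright on the rubber floor of the low metal tray without dropping it. Leave the other door shut, the short objective in its place, and the slide box, jar and dishes where they are.

Things in the scene. Friction and masses are not known exactly. Their poses are not given: they have to be found in the camera images.
- cab: White fixed cabinet 210 deep (x), 306 wide (y), 170 mm high. Origin: centre of its underside; x from front (robot side) to back, y left, z up. Top edge of the front at x -105, z 75 mm; from there the top slopes up to the back at 35 degrees for 165 mm, to a flat top at z 170 (x 30 to 105 mm). Two bays in the slope, under clear doors, centred at y +73.5 (left) and -73.5 (right).
- bay_l (a point): Centre of the left bay's floor, 66 mm below the slope; x up the slope, y left, z out, square to the slope. The bay is 135 mm wide, 115 mm along the slope (x -50 to +65), its walls 66 mm high. A square nest of walls here, 36 mm inside, 46 outside, 12 high, holds an objective that stands square to the slope.
- bay_r (a point): The same point of the right bay, which is alike.
- door_l (a joint): Hinge angle (rad) of the clear left (+y) door: 0 shut; grows as its upper edge rises and it turns over towards the robot; stops at 2.3, nearly level in front. No handle; a catch holds it shut until it is pressed in (see its edge point). Then a slow spring lifts it to about 0.25, upper edge 37 mm up. From there it swings lightly: let go below 0.96 it falls back to 0.25, beyond it falls open. It does not catch again.
- door_r (a joint): Hinge angle (rad) of the clear right (-y) door: 0 shut; grows as its upper edge rises and it turns over towards the robot; stops at 2.3, nearly level in front. No handle; a catch holds it shut until it is pressed in (see its edge point). Then a slow spring lifts it to about 0.25, upper edge 37 mm up. From there it swings lightly: let go below 0.96 it falls back to 0.25, beyond it falls open. It does not catch again.
- door_l_edge (a point): Middle of the left door's upper, free edge, outer face. x up the slope away from the hinge, y along the edge to the left, z out of the door (shut: 35 degrees off vertical, towards the robot); turns with the door. Press in within 20 mm of it, square to the door, 5 to 7 mm deep (stop at 7) with about 8 N, then withdraw: the catch lets go and the door comes up.
- door_r_edge (a point): Middle of the right door's upper, free edge, outer face. x up the slope away from the hinge, y along the edge to the left, z out of the door (shut: 35 degrees off vertical, towards the robot); turns with the door. Press in within 20 mm of it, square to the door, 5 to 7 mm deep (stop at 7) with about 8 N, then withdraw: the catch lets go and the door comes up.
- door_l_hinge (a point): Middle of the left door's hinge line: lower edge, near the robot, inner face. Axes as the edge point's. The door is a clear plate with a grey rim, 141 mm wide, 150 mm from hinge to free edge, 6 mm thick, lying 8 mm above the slope when shut.
- door_r_hinge (a point): Middle of the right door's hinge line: lower edge, near the robot, inner face. Axes as the edge point's. The door is a clear plate with a grey rim, 141 mm wide, 150 mm from hinge to free edge, 6 mm thick, lying 8 mm above the slope when shut.
- long_mid (a point): Centre (half-way up, on the axis) of the long objective: steel cylinder 32 mm across and 64 mm long, 0.1 to 0.22 kg, the top 20 mm narrowing to a 16 mm nose; the lower 44 mm is plain. z points along its axis from its flat foot to the nose. At the start it stands in the nest of the left or the right bay, leaning 35 degrees towards the robot (square to the slope); lift it out along its axis.
- short_mid (a point): Centre of the short objective: a plain steel cylinder, 32 mm across but only 34 mm long and without a nose, in the other bay.
- tray_mid (a point): Centre of the rubber floor (4 mm above the bench) of the low square fixed tray, 140 mm outside with 4 mm walls that stand 8 mm above the floor. x and y along its sides, z up. It stands to the left or right of the cabinet.
- slidebox: Blue slide box, 108 x 86 x 34 mm, loose, a bystander on the other side of the cabinet from the tray. Origin: centre of its underside.
- oiljar: Small amber jar with a black lid, 44 mm across, 60 mm high, a bystander. Origin: centre of its underside.
- dishes: Two stacked clear culture dishes, 60 mm across, 26 mm high in all, a bystander. Origin: centre of the underside.
Not all that is in view belongs to the job. Of the things that look like the part that bears tray_mid, the middle-sized one is meant.

How it is judged:
By the outcome, as a careful person would: the job done as asked, in the order asked, and still so for the second after the job is handed in, with the robot touching nothing.
It also fails if it takes over 72 s, if anything falls off the work surface, if the arm or the gripper's body presses on something with over 40 N, if the wrist force passes 120 N, or if a joint passes its speed limit or range.

## Working session

There is one attempt and no reset: what is moved stays moved. The work goes in short steps, each a Python script; the robot and the scene stay as the last script left them, time stands still between calls to the robot, and variables do not carry over. Pictures are saved under pics/ and viewed, about 8 in all and at most 12, crops included, and the job is handed in when it is done.

```bash
ls; mkdir -p pics
cat > h.py <<'E'
import numpy as np, cv2
from workcell import r
from scipy.spatial.transform import Rotation as Ro
def img(n): 
    return r.get_image(n)
def cloud(im):
    z=im["z_map"].astype(float); K=im["camera_matrix"]; h,w=z.shape
    u,v=np.meshgrid(np.arange(w),np.arange(h))
    P=np.stack([(u-K[0,2])/K[0,0]*z,(v-K[1,2])/K[1,1]*z,z],-1)
    P=(P-im["t"])@im["R"]
    P[z<=0]=np.nan
    return P
def proj(im,X):
    c=np.asarray(X)@im["R"].T+im["t"]; p=c@im["camera_matrix"].T
    return p[...,:2]/p[...,2:]
def save(im,fn): cv2.imwrite(fn,im["color"][:,:,::-1])
E
python3 - <<'E'
from h import *
a=[]
for n in ("scene","side"):
    im=img(n); a.append(im["color"]); P=cloud(im); np.savez(n+".npz",**im)
    print(n,(-im["R"].T@im["t"]).round(3))
    for t in ("cab","door_l","door_r","long_mid","short_mid","tray_mid","slidebox","oiljar","dishes"):
        for d in r.regions_of(n,t)[:4]:
            m=d["pixels"]; Q=P[m]; 
            print(t,round(d["confidence"],2),np.round(d["pixel"]),m.sum(),np.nanmedian(Q,0).round(3),np.nanpercentile(Q,[3,97],axis=0).round(3).tolist())
cv2.imwrite("pics/a.png",cv2.resize(np.vstack(a)[:,:,::-1],(560,840))[:840])
for n,c in zip(("s","d"),a): cv2.imwrite(f"pics/{n}.png",c[:,:,::-1])
print(r.state()["time_s"])
E
```

```text
pics
scene [ 1.26  -1.172  1.082]
tray_mid 0.77 [232. 274.] 1374 [ 0.43  -0.333  0.005] [[0.367, -0.396, -0.001], [0.5, -0.251, 0.014]]
tray_mid 0.75 [196. 245.] 670 [ 0.253 -0.309  0.004] [[0.204, -0.359, -0.002], [0.304, -0.26, 0.01]]
tray_mid 0.58 [203. 350.] 1414 [ 0.566 -0.595  0.006] [[0.535, -0.654, 0.001], [0.621, -0.484, 0.017]]
side [0.274 0.833 1.048]
cab 0.7 [243. 236.] 7421 [0.561 0.081 0.139] [[0.455, -0.126, 0.017], [0.666, 0.17, 0.172]]
door_l 0.9 [259. 239.] 1768 [0.51  0.075 0.132] [[0.447, 0.0, 0.088], [0.57, 0.141, 0.172]]
door_l 0.59 [262. 202.] 1285 [ 0.534 -0.07   0.132] [[0.473, -0.14, 0.09], [0.592, -0.005, 0.172]]
door_r 0.9 [259. 239.] 1768 [0.51  0.075 0.132] [[0.447, 0.0, 0.088], [0.57, 0.141, 0.172]]
door_r 0.59 [262. 202.] 1285 [ 0.534 -0.07   0.132] [[0.473, -0.14, 0.09], [0.592, -0.005, 0.172]]
tray_mid 0.86 [270. 147.] 1255 [ 0.624 -0.562  0.005] [[0.533, -0.655, -0.001], [0.712, -0.468, 0.017]]
tray_mid 0.76 [308. 185.] 968 [ 0.434 -0.322  0.004] [[0.368, -0.394, -0.001], [0.505, -0.247, 0.013]]
tray_mid 0.62 [345. 195.] 278 [ 0.274 -0.307  0.003] [[0.249, -0.357, -0.002], [0.299, -0.258, 0.009]]
tray_mid 0.54 [258. 238.] 1708 [0.51  0.077 0.132] [[0.447, 0.003, 0.09], [0.568, 0.14, 0.172]]
slidebox 0.75 [267. 348.] 1386 [0.423 0.353 0.034] [[0.374, 0.306, 0.006], [0.472, 0.389, 0.038]]
oiljar 0.79 [204. 314.] 315 [0.616 0.3   0.052] [[0.6, 0.276, 0.009], [0.636, 0.312, 0.063]]
dishes 0.63 [261. 181.] 177 [ 0.589 -0.297  0.027] [[0.566, -0.331, 0.006], [0.618, -0.276, 0.031]]
1.0
```

Run:
```python
import cv2,numpy as np
a=cv2.imread("pics/s.png");b=cv2.imread("pics/d.png")
b2=cv2.resize(b[120:380,180:400],None,fx=2.2,fy=2.2,interpolation=cv2.INTER_CUBIC)
a2=cv2.resize(a[60:360,130:430],(572,572))[:, :310]
cv2.imwrite("pics/v1.png",np.hstack([b2,a2]) if 0 else cv2.resize(b[110:390,150:430],(600,600)))
cv2.imwrite("pics/v2.png",a)
```

```text
(no output)
```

View pics/v1.png

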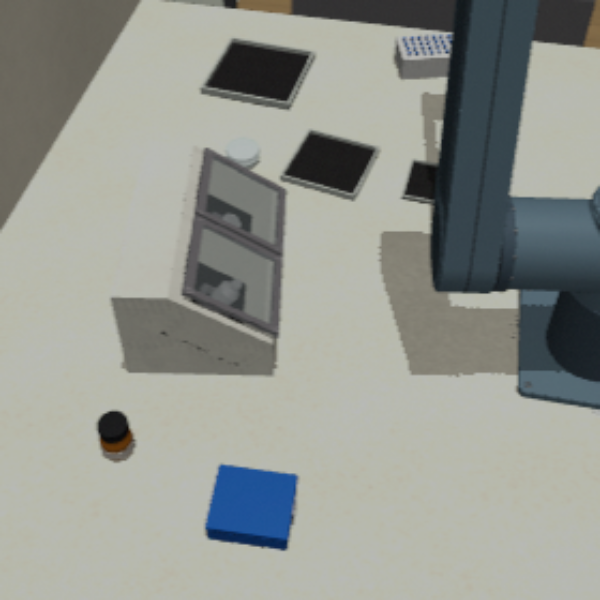

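View pics/v2.png

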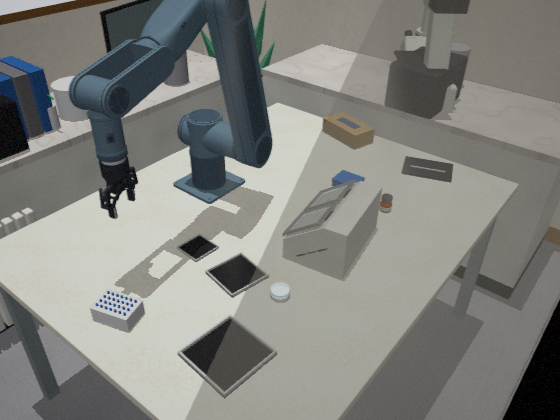

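The side view shows the cabinet with its two doors, objectives behind both, the jar at about (115,435) and the slide box at (250,505). The scene view shows three trays; the middle-sized one is at pixel (237,273), about (0.435,-0.322). Next I fit the cabinet and tray, then look from the wrist.

```bash
cat > fit.py <<'E'
from h import *
from scipy.optimize import least_squares
# prism polygon edges (cab x,z): outward normals
V=np.array([[-.105,0],[.105,0],[.105,.17],[.03,.17],[-.105,.075]])
def sdf(p,X):
    c,s=np.cos(p[2]),np.sin(p[2]); d=X[:,:2]-p[:2]
    x=c*d[:,0]+s*d[:,1]; y=-s*d[:,0]+c*d[:,1]; z=X[:,2]
    ds=[-.105-x,x-.105,z-.17,np.abs(y)-.153]
    t=np.radians(35); ds.append(-(x+.105)*np.sin(t)+(z-.075)*np.cos(t))
    return np.max(ds,0),x,y,z
def fitcab(X,p):
    for k in range(4):
        d,x,y,z=sdf(p,X)
        slope=(x>-.11)&(x<.034)&(np.abs(y)<.150)&(z>.07)
        m=(np.abs(d)<(.03 if k==0 else .008))&(z>.015)&~slope
        Y=X[m]; p=least_squares(lambda q:sdf(q,Y)[0],p,loss="soft_l1",f_scale=.002).x
    return p,m.sum(),np.sqrt(np.mean(sdf(p,Y)[0]**2)),np.median(sdf(p,Y)[0])
E
python3 - <<'E'
from fit import *
C={n:cloud(np.load(n+".npz")) for n in("scene","side")}
for ns in (["scene"],["side"],["scene","side"]):
    X=np.vstack([C[n].reshape(-1,3) for n in ns]); X=X[np.isfinite(X).all(1)]
    p,n,e,b=fitcab(X,np.array([.55,.01,.163])); print(ns,p.round(4),n,e,b)
    # door height over slope
    d,x,y,z=sdf(p,X); m=(x>-.09)&(x<.02)&(abs(y)<.14)&(z>.05)
    print("slope offs pct",np.percentile(d[m],[2,25,50,75,98]).round(4))
# tray: rim points z 6..14mm
for n in C:
    X=C[n].reshape(-1,3); m=(np.hypot(X[:,0]-.435,X[:,1]+.322)<.11)&(X[:,2]>.0075)&(X[:,2]<.02)
    R=cv2.minAreaRect((X[m,:2]*1000).astype(np.float32)); print(n,m.sum(),R)
im=img("wrist"); s=r.state(); 
Rt=Ro.from_quat(s["eef_rot"]).as_matrix(); cpos=-im["R"].T@im["t"]
print("cam in tcp",Rt.T@(cpos-s["tool_pos"]),"\n",(im["R"]@Rt).round(3)); print(im["camera_matrix"])
yaw=p[2]; B=Ro.from_euler("z",yaw).as_matrix()
S=B@Ro.from_euler("y",-35,degrees=True).as_matrix()  # slope axes: x up slope,z out
print(S.round(3))
E
```

```text
['scene'] [0.55  0.01  0.163] 0 nan nan
  return _methods._mean(a, axis=axis, dtype=dtype,
  ret = ret.dtype.type(ret / rcount)
Traceback (most recent call last):
IndexError: index -1 is out of bounds for axis 0 with size 0
```

Run:
```python
from fit import *
C={n:cloud(np.load(n+".npz")) for n in("scene","side")}
im=np.load("scene.npz"); print("scene px of cab",proj(im,[[.55,.01,.17],[.435,-.322,0]]), C["scene"][200:250:20,300:380:20].round(2).tolist(), np.isfinite(C["scene"][...,0]).mean())
X=C["side"].reshape(-1,3); X=X[np.isfinite(X).all(1)]
p,n,e,b=fitcab(X,np.array([.55,.01,.163])); print(p.round(4),n,e,b)
d,x,y,z=sdf(p,X); m=(x>-.09)&(x<.02)&(abs(y)<.14)&(z>.03)
print("slope offs pct",m.sum(),np.percentile(d[m],[2,25,50,75,98]).round(4))
for n in C:
    X=C[n].reshape(-1,3); m=(np.hypot(X[:,0]-.435,X[:,1]+.322)<.11)&(X[:,2]>.0075)&(X[:,2]<.02)
    R=cv2.minAreaRect((X[m,:2]*1000).astype(np.float32)); print(n,m.sum(),R)
im=img("wrist"); s=r.state(); 
Rt=Ro.from_quat(s["eef_rot"]).as_matrix(); cpos=-im["R"].T@im["t"]
print("cam in tcp",Rt.T@(cpos-s["tool_pos"]),"\n",(im["R"]@Rt).round(3)); print(im["camera_matrix"])
```

```text
scene px of cab [[329.04594565 196.24791022]
 [234.98951686 273.83577765]] [[[nan, nan, nan], [nan, nan, nan], [nan, nan, nan], [nan, nan, nan]], [[nan, nan, nan], [nan, nan, nan], [nan, nan, nan], [nan, nan, nan]], [[nan, nan, nan], [nan, nan, nan], [nan, nan, nan], [nan, nan, nan]]] 0.6397363945578232
[0.5699 0.0046 0.1674] 3574 0.0015697936818038496 -0.0001761696683116737
slope offs pct 2525 [-0.002   0.0126  0.0139  0.0151  0.0174]
scene 325 ((426.5169677734375, -320.6541748046875), (144.92153930664062, 177.71426391601562), 78.88439178466797)
side 194 ((437.71624755859375, -311.06378173828125), (169.0867156982422, 140.50477600097656), 78.84065246582031)
cam in tcp [ 0.06953824 -0.00053566  0.03088652] 
 [[-0.001  1.    -0.   ]
 [-0.962 -0.001 -0.273]
 [-0.273 -0.     0.962]]
[[308.2238516    0.         285.95945977]
 [  0.         308.2238516  202.88785376]
 [  0.           0.           1.        ]]
```

```bash
cat >> h.py <<'E'
CAB=np.array([.5699,.0046,.1674])
B=Ro.from_euler("z",CAB[2]).as_matrix()
S=B@Ro.from_euler("y",-35,degrees=True).as_matrix()  # slope axes in world
O=np.array([CAB[0],CAB[1],0])+B@np.array([-.105,0,.075])
def W(s,y,n): return O+S@np.array([s,y,n])
def toS(X): return (np.asarray(X)-O)@S
QU=Ro.from_matrix(np.c_[S[:,0],-S[:,1],-S[:,2]]).as_quat() # tool x up slope
QD=Ro.from_matrix(np.c_[-S[:,0],S[:,1],-S[:,2]]).as_quat() # tool x down slope
E
python3 - <<'E'
from h import *
for n,q in (("U",QU),("D",QD)):
    for pt in ((.08,0,.30),(.16,.0735,.24),(.09,.0735,.155-.032),(.09,-.0735,.155-.032),(.16,-.0735,.24)):
        j=r.solve_ik(W(*pt),q); print(n,pt,W(*pt).round(3),None if j is None else np.round(j,2))
E
```

```text
U (0.08, 0, 0.3) [ 0.361 -0.031  0.367] [-0.62 -0.24  2.22  0.6   0.79  0.44]
U (0.16, 0.0735, 0.24) [0.448 0.058 0.363] [-0.21 -0.05  2.08  0.4   0.57  0.92]
U (0.09, 0.0735, 0.123) [0.457 0.06  0.227] [-0.19  0.22  2.24  1.1   0.23  0.18]
U (0.09, -0.0735, 0.123) [ 0.482 -0.085  0.227] [-0.55  0.27  2.16  1.06  0.45 -0.06]
U (0.16, -0.0735, 0.24) [ 0.472 -0.086  0.363] [-0.57  0.03  2.01  0.62  0.73  0.45]
D (0.08, 0, 0.3) [ 0.361 -0.031  0.367] [-0.62 -0.24  2.22  0.6   0.79 -2.71]
D (0.16, 0.0735, 0.24) [0.448 0.058 0.363] [-0.21 -0.05  2.08  0.4   0.57 -2.22]
D (0.09, 0.0735, 0.123) [0.457 0.06  0.227] [-0.19  0.22  2.24  1.1   0.23 -2.96]
D (0.09, -0.0735, 0.123) [ 0.482 -0.085  0.227] [-0.55  0.27  2.16  1.06  0.45  3.08]
D (0.16, -0.0735, 0.24) [ 0.472 -0.086  0.363] [-0.57  0.03  2.01  0.62  0.73 -2.69]
```

Run:
```python
from h import *
r.goto(W(.06,0,.30),QU)
im=img("wrist"); save(im,"pics/w1.png"); P=cloud(im); np.savez("w1.npz",**im)
for t in ("long_mid","short_mid","door_l","door_r","cab"):
    for d in r.regions_of("wrist",t)[:3]:
        m=d["pixels"]; Q=toS(P[m]); v,u=np.where(m)
        print(t,round(d["confidence"],2),np.round(d["pixel"]),m.sum(),"box",u.min(),u.max(),v.min(),v.max(),np.nanpercentile(Q,[2,50,98],axis=0).round(4).tolist())
print(r.state()["time_s"])
```

```text
door_l 0.77 [375. 170.] 29408 box 290 470 82 259 [[0.008, -0.1422, 0.0098], [0.0883, -0.0741, 0.0115], [0.152, -0.0066, 0.0133]]
door_l 0.72 [199. 171.] 29464 box 102 283 83 260 [[0.0077, 0.0047, 0.0099], [0.0882, 0.0722, 0.0116], [0.152, 0.1402, 0.0133]]
door_r 0.77 [375. 170.] 29408 box 290 470 82 259 [[0.008, -0.1422, 0.0098], [0.0883, -0.0741, 0.0115], [0.152, -0.0066, 0.0133]]
door_r 0.72 [199. 171.] 29464 box 102 283 83 260 [[0.0077, 0.0047, 0.0099], [0.0882, 0.0722, 0.0116], [0.152, 0.1402, 0.0133]]
cab 0.87 [285. 126.] 90754 box 99 473 0 262 [[0.0077, -0.142, -0.0428], [0.1224, -0.0008, 0.0109], [0.2241, 0.1402, 0.0131]]
cab 0.72 [537. 199.] 2297 box 506 559 171 222 [[0.0073, -0.3268, -0.1128], [0.0356, -0.2989, -0.0882], [0.062, -0.2813, -0.0707]]
cab 0.19 [375. 170.] 29495 box 289 470 82 259 [[0.0076, -0.1424, 0.0098], [0.0881, -0.0743, 0.0115], [0.152, -0.0065, 0.0133]]
3.3417
```

View pics/w1.png

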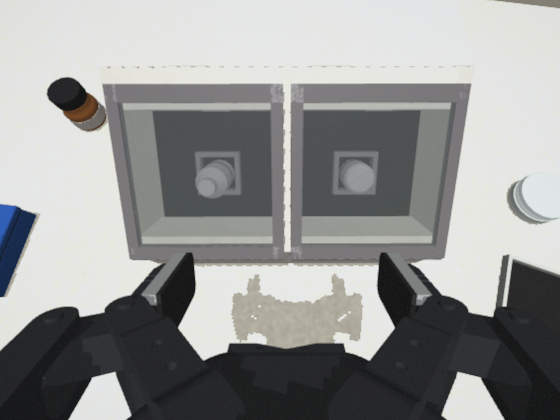

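The wrist view shows both doors shut. The long objective, with its nose at pixel (208,183), is in the left bay, and the short one, at (358,176), is in the right. I'll work on the left door: locate the nest, check IK, then press.

```bash
cat >> h.py <<'E'
def QT(pitch,flip=False):  # tool axis: pitch 35 = square to slope, 0 = vertical; jaws along cab y
    M=B@Ro.from_euler("y",-pitch,degrees=True).as_matrix()
    return Ro.from_matrix(np.c_[M[:,0],-M[:,1],-M[:,2]]).as_quat()
def axis(q): return Ro.from_quat(q).as_matrix()[:,2]
def cabW(x,y,z): return np.array([CAB[0],CAB[1],0])+B@np.array([x,y,z])
E
python3 - <<'E'
from h import *
im=np.load("w1.npz")
def ray(px,n):
    K=im["camera_matrix"]; d=im["R"].T@np.linalg.inv(K)@np.array([*px,1.]); c=-im["R"].T@im["t"]
    cs=toS(c); ds=S.T@d; return cs+ds*(n-cs[2])/ds[2]
for nm,px,n in [("nestTL",(194,151),-.054),("nestTR",(242,151),-.054),("nestBR",(241,195),-.054),("nestBL",(195,195),-.054),
  ("bayfloorTL",(155,110),-.066),("bayfloorTR",(273,110),-.066),("bayfloorBL",(163,216),-.066),("nose",(207,187),-.002)]:
    print(nm,ray(px,n).round(4))
for nm,s,n,pi in [("press",.145,.014+.173,35),("press hi",.145,.10+.173,35)]+[(f"grasp p{p}",.0725,None,p) for p in(35,30,25,20)]+[(f"lift p{p}",.0725,-1,p) for p in(35,25)]:
    q=QT(pi); 
    if n is None: X=W(s,.0735,-.066+.034)-axis(q)*.155
    elif n==-1: X=W(s,.0735,.06)-axis(q)*.155
    else: X=W(s,.0735,n)
    j=r.solve_ik(X,q); print(nm,X.round(3),None if j is None else np.round(j,2))
q=QT(0)
for x,z in ((.02,.3),(.02,.182),(-.05,.21),(-.135,.217)):
    j=r.solve_ik(cabW(x,.0735,z+.173),q); print(x,None if j is None else np.round(j,2))
j=r.solve_ik([.435,-.322,.2],QT(0)); print("tray",None if j is None else np.round(j,2))
E
```

```text
nestTL [ 0.0944  0.0947 -0.054 ]
nestTR [ 0.0943  0.0448 -0.054 ]
nestBR [ 0.0471  0.0478 -0.054 ]
nestBL [ 0.0472  0.0975 -0.054 ]
bayfloorTL [ 0.1354  0.1353 -0.066 ]
bayfloorTR [ 0.1353  0.0125 -0.066 ]
bayfloorBL [ 0.0194  0.1397 -0.066 ]
nose [ 0.0679  0.0703 -0.002 ]
press [0.465 0.061 0.311] [-0.19  0.07  2.12  0.51  0.42  0.81]
press hi [0.417 0.053 0.382] [-0.24 -0.14  2.11  0.39  0.64  0.9 ]
grasp p35 [0.443 0.058 0.217] [-0.21  0.22  2.28  1.28  0.22 -0.02]
grasp p30 [0.454 0.06  0.225] [-0.18  0.22  2.21  0.69  0.28  0.6 ]
grasp p25 [0.466 0.062 0.231] [-0.16  0.23  2.14  0.37  0.38  0.92]
grasp p20 [0.479 0.064 0.236] [-0.14  0.25  2.06  0.22  0.5   1.09]
lift p35 [0.391 0.049 0.293] [-0.28 -0.05  2.3   0.67  0.41  0.56]
lift p25 [0.414 0.053 0.306] [-0.21  0.    2.16  0.28  0.59  0.99]
0.02 [-0.05  0.28  1.34 -0.    1.52  1.35]
0.02 [-0.05  0.35  1.53 -0.    1.26  1.35]
-0.05 [-0.08  0.21  1.66 -0.    1.28  1.32]
-0.135 [-0.13  0.05  1.83 -0.    1.27  1.27]
tray [-0.84  0.47  1.8  -0.    0.88  0.56]
```

Run:
```python
from h import *
r.grab(30)
Y=.073; q=QT(35)
r.goto(W(.145,Y,.045+.173),q)
hit=r.move_straight(W(.145,Y,-.002+.173),max_speed=.03,max_force=3)
s=r.state(); c=toS(s["tool_pos"])[2]-.173; print("contact",hit,c,s["force"].round(2),s["time_s"])
if hit and .006<c<.018:
    # contact found with some travel already: aim 6 mm below first touch
    r.move_straight(W(.145,Y,c-.0055+.173),max_speed=.02,max_force=20)
    s=r.state(); print("deep",toS(s["tool_pos"])-[0,0,.173],s["force"].round(2))
    r.move_straight(W(.145,Y,.10+.173),max_speed=.12)
    r.pause(.8)
    im=img("wrist"); save(im,"pics/w2.png"); P=cloud(im)
    for d in r.regions_of("wrist","door_l")[:2]:
        Q=toS(P[d["pixels"]]); Q=Q[np.isfinite(Q).all(1)]; A=np.c_[Q[:,0],np.ones(len(Q))]; k=np.linalg.lstsq(A,Q[:,2],rcond=None)[0]
        print(d["confidence"],np.median(Q,0).round(3),"angle",np.arctan(k[0]))
print(r.state()["time_s"])
```

```text
contact True 0.011197165581062068 [-0.59  0.2   5.16] 5.7833
deep [0.14517885 0.07305232 0.00596066] [-3.55  0.16  6.09]
0.7 [0.129 0.072 0.042] angle 0.25889801808335544
0.62 [ 0.1   -0.083  0.012] angle 0.01551621160524847
8.0583
```

The door popped to about 0.26 rad. Next I swing it over.

Run:
```python
from h import *
q=QT(0); Y=.073
r.goto(cabW(.03,Y,.30+.173),q)
r.move_straight(cabW(.03,Y,.184+.173),max_speed=.2,max_force=15)
print(r.state()["force"].round(2))
hx,hz=-.1055,.0845
for xf in (-.01,-.03,-.05,-.07,-.09,-.11,-.13,-.15):
    ph=np.arccos((xf-hx)/.15) if xf-hx<.15 else 0
    z=max(hz+.15*np.sin(ph)-.020,.184)
    r.move_straight(cabW(xf+.011,Y,z+.173),max_speed=.12,max_force=15)
    s=r.state(); print(xf,round(z,3),s["force"].round(1))
r.move_straight(cabW(-.139,Y,.30+.173),max_speed=.2)
im=img("side"); save(im,"pics/s3.png"); print(r.state()["time_s"])
j=r.solve_ik(W(.0715,.072,.20)-axis(QT(25))*.155,QT(25)); print(j)
```

```text
[ 0.17 -0.01  0.75]
-0.01 0.184 [-0.1  0.6 -0.2]
-0.03 0.194 [ 0.4 -0.2  1. ]
-0.05 0.204 [ 1.  -0.8 -0.3]
-0.07 0.21 [ 0.8 -0.6 -1.2]
-0.09 0.214 [0.8 0.2 1. ]
-0.11 0.214 [ 0.8  0.5 -0.1]
-0.13 0.212 [-0.3 -0.3 -0.1]
-0.15 0.208 [-0.3  1.2 -0.5]
12.9667
[-0.3431379  -0.32312308  2.09552641  0.24842303  0.9970988   0.96428085]
```

View pics/s3.png

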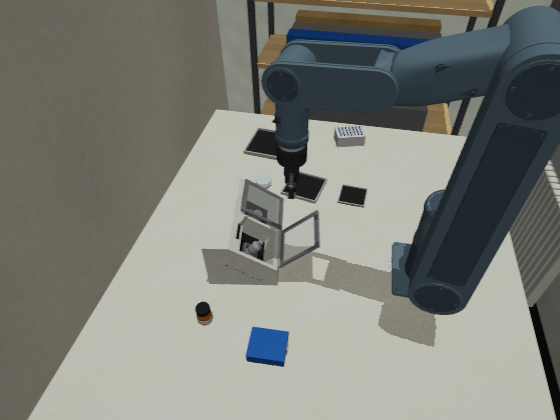

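The door at (300,238) lies open and the right door is still shut. Now I look into the bay from the wrist to locate the objective.

Run:
```python
from h import *
q=QT(25)
r.goto(W(.0715,.072,.14)-axis(q)*.155,q)
r.release()
im=img("wrist"); save(im,"pics/w4.png"); P=cloud(im); np.savez("w4.npz",**im)
for d in r.regions_of("wrist","long_mid")[:3]:
    m=d["pixels"]; Q=toS(P[m]); Q=Q[np.isfinite(Q).all(1)]
    print(d["confidence"],d["pixel"],len(Q),np.percentile(Q,[2,50,98],axis=0).round(4).tolist())
Q=toS(P.reshape(-1,3)); Q=Q[np.isfinite(Q).all(1)]; Q=Q[(np.hypot(Q[:,0]-.0715,Q[:,1]-.072)<.03)]
print("top n",np.percentile(Q[:,2],[95,99,99.8]).round(4))
t=Q[Q[:,2]>np.percentile(Q[:,2],99.5)-.004]; print("nose disc",len(t),np.median(t,0).round(4),np.ptp(t,axis=0).round(4))
s=r.state(); print(s["time_s"],s["force"],s["opening"])
```

```text
0.96 [283.2, 160.3] 1194 [[0.0586, 0.0585, -0.0636], [0.0748, 0.0725, -0.021], [0.084, 0.0864, -0.0039]]
top n [0.2123 0.2135 0.214 ]
nose disc 1512 [0.0956 0.0728 0.2118] [0.0045 0.0183 0.0051]
14.525 [0.10591604 0.23681476 0.02902524] 0.9988719282522331
```

View pics/w4.png

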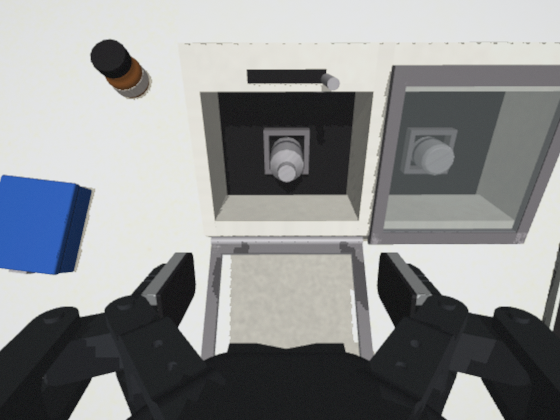

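Run:
```python
from h import *
im=np.load("w4.npz"); P=cloud(im); Q=toS(P.reshape(-1,3)); Q=Q[np.isfinite(Q).all(1)]
Q=Q[(np.hypot(Q[:,0]-.0715,Q[:,1]-.072)<.03)&(Q[:,2]<.02)]
t=Q[Q[:,2]>np.percentile(Q[:,2],99)-.003]; c=np.median(t,0); print("nose",len(t),c.round(4),np.ptp(t,axis=0).round(4))
b=Q[(Q[:,2]>-.050)&(Q[:,2]<-.028)]; print("body",len(b),np.percentile(b,[2,98],axis=0).round(4).tolist())
s0,y0=c[0],c[1]
assert abs(s0-.0715)<.005 and abs(y0-.0725)<.003
q=QT(25); a=axis(q)
r.move_straight(W(s0,y0,.03)-a*.155,max_speed=.15,max_force=15)
hit=r.move_straight(W(s0,y0,-.036)-a*.155,max_speed=.08,max_force=8); s=r.state(); print("down",hit,toS(s["tool_pos"]+a*.155).round(4),s["force"].round(1))
if not hit:
    r.grab(50); s=r.state(); print("grip",s["opening"],s["force"].round(1),toS(s["tool_pos"]+a*.155).round(4))
    r.move_straight(W(s0,y0,.11)-a*.155,max_speed=.10); s=r.state(); print("lift",s["opening"],s["force"].round(2),s["time_s"])
im=img("side"); save(im,"pics/s5.png")
im=img("wrist"); save(im,"pics/w5.png")
```

```text
nose 243 [ 0.0676  0.0725 -0.0048] [0.0157 0.015  0.0034]
body 228 [[0.0721, 0.0577, -0.0498], [0.0841, 0.0876, -0.0285]]
down False [ 0.0677  0.0725 -0.0358] [-1.3 -0.3 -0.2]
grip 0.3562747337012791 [-2.3 -0.5  5.3] [ 0.0678  0.0725 -0.0356]
lift 0.35588679698060116 [ 0.57  0.43 -1.78] 18.5417
```

View pics/w5.png

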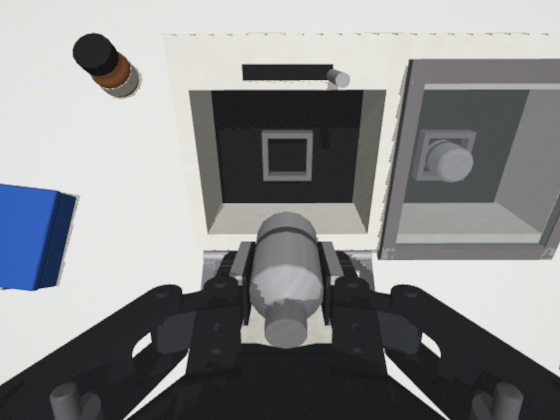

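The nest is empty, the objective is held between the pads, and the short one is still behind the right door at (450,160). I carry it to the tray and measure there.

```bash
cat >> h.py <<'E'
def ridge(im):
    "objective's tilt in the hand (deg, about jaw axis) and ridge offset, tool frame"
    s=r.state(); Rt=Ro.from_quat(s["eef_rot"]).as_matrix()
    T=(cloud(im).reshape(-1,3)-s["tool_pos"])@Rt
    T=T[np.isfinite(T).all(1)]
    m=(abs(T[:,1])<.006)&(T[:,2]>.14)&(T[:,2]<.195)&(T[:,0]>-.005)&(T[:,0]<.035)
    k=T[m]; 
    for _ in range(3):
        f=np.polyfit(k[:,2],k[:,0],1); e=k[:,0]-np.polyval(f,k[:,2]); k=k[abs(e)<.002]
    foot=k[:,2].max()
    return np.degrees(np.arctan(f[0])),np.polyval(f,.155),k[:,2].min(),foot,len(k)
E
python3 - <<'E'
from h import *
im=img("wrist"); print("ridge",ridge(im))
p=r.state()["tool_pos"]; r.move_straight(p+[0,0,.08],max_speed=.2)
q=QT(-10); a=axis(q)
r.goto(np.array([.435,-.322,.20])-a*.155,q)
im=img("wrist"); save(im,"pics/w6.png"); np.savez("w6.npz",**im); print("ridge",ridge(im))
P=cloud(im)
for d in r.regions_of("wrist","tray_mid")[:3]:
    m=d["pixels"].astype(np.uint8); X=P[d["pixels"]]; print(d["confidence"],d["pixel"],m.sum(),np.nanpercentile(X,[1,50,99],axis=0).round(3).tolist())
s=r.state(); print(s["time_s"],s["opening"])
E
```

```text
ridge (np.float64(11.965036487992778), np.float64(0.015150783667959931), np.float64(0.1400051521350396), np.float64(0.18453110955212024), 1547)
ridge (np.float64(12.072001975320255), np.float64(0.015208447655084018), np.float64(0.14000027210549273), np.float64(0.18556340908482297), 1575)
0.83 [225.9, 257.8] 262 [[0.204, -0.327, 0.0], [0.287, -0.274, 0.005], [0.308, -0.26, 0.01]]
0.76 [521.4, 41.6] 6588 [[0.539, -0.552, 0.001], [0.568, -0.505, 0.005], [0.599, -0.465, 0.017]]
0.71 [287.0, 141.0] 19861 [[0.369, -0.397, 0.002], [0.45, -0.32, 0.004], [0.516, -0.249, 0.013]]
20.7833 0.3596731242540526
```

View pics/w6.png

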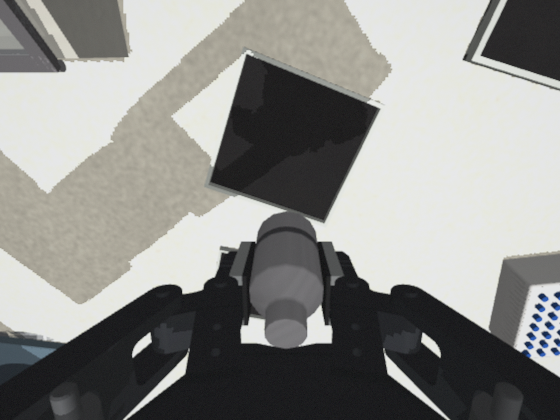

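The middle tray is centred near pixel (290,140) and the objective is still firmly held. Next I fit the tray and place.

Run:
```python
from h import *
im=img("wrist"); P=cloud(im)
ds=[d for d in r.regions_of("wrist","tray_mid") if d["pixels"].sum()>10000 and np.hypot(*(np.nanmedian(P[d["pixels"]],0)[:2]-[.44,-.323]))<.03]
X=P[ds[0]["pixels"]]; X=X[np.isfinite(X).all(1)]; R=cv2.minAreaRect((X[:,:2]*1000).astype(np.float32)); print(R)
c=np.array(R[0])/1000
if np.hypot(*(c-[.44,-.323]))>.012: c=np.array([.44,-.323])
q=QT(-11); M=Ro.from_quat(q).as_matrix(); f=M@np.array([.005,0,.188])
T=lambda z: np.array([*c,z])-f
r.move_straight(T(.10),attitude=q,max_speed=.2)
im=img("wrist"); print(ridge(im))
r.move_straight(T(.020),max_speed=.15)
s0=r.state()
hit=r.move_straight(T(-.004),max_speed=.02,max_force=4); s=r.state()
print("touch",hit,"foot z",(s["tool_pos"]+f).round(4),s["force"]-s0["force"],s["time_s"])
save(img("side"),"pics/s7.png")
```

```text
((437.92291259765625, -323.0262145996094), (146.23721313476562, 146.93313598632812), 79.12556457519531)
(np.float64(12.304332259950353), np.float64(0.014808183246491125), np.float64(0.14000244655781333), np.float64(0.1858472498271538), 1619)
touch True foot z [ 0.4379 -0.323   0.0036] [ 1.0395834  -0.07136331  5.55968168] 22.9167
```

Run:
```python
from h import *
r.release(); r.pause(.3)
p=r.state()["tool_pos"]; r.move_straight(p+[0,0,.16],max_speed=.12)
r.pause(.3); s=r.state(); print(s["force"].round(2),s["opening"],s["time_s"])
im=img("wrist"); P=cloud(im)
for d in r.regions_of("wrist","long_mid")[:2]:
    X=P[d["pixels"]]; print("wrist",round(d["confidence"],2),np.nanpercentile(X,[2,50,98],axis=0).round(3).tolist())
    X=X[np.isfinite(X).all(1)]; t=X[X[:,2]>np.percentile(X[:,2],98)-.004]; b=X[(X[:,2]>.008)&(X[:,2]<.044)]; print("nose",np.median(t,0).round(4),"body y mid",(np.percentile(b[:,1],[2,98])).round(4))
w=im["color"]; sd=img("side"); a=sd["color"]; 
for n in ("slidebox","oiljar","dishes"):
    PS=cloud(sd)
    for d in r.regions_of("side",n)[:1]: print(n,round(d["confidence"],2),np.nanmedian(PS[d["pixels"]],0).round(3))
cv2.imwrite("pics/f.png",np.hstack([cv2.resize(w,(400,300)),cv2.resize(a[100:400,150:450],(300,300))])[:,:,::-1])
```

```text
[ 0.46  0.13 -0.39] 1.0034145682864004 25.625
wrist 0.88 [[0.431, -0.336, 0.009], [0.447, -0.321, 0.051], [0.455, -0.307, 0.069]]
nose [ 0.4402 -0.3218  0.0676] body y mid [-0.3353 -0.3062]
slidebox 0.58 [0.422 0.354 0.034]
oiljar 0.82 [0.616 0.3   0.052]
dishes 0.58 [ 0.588 -0.295  0.027]
```

View pics/f.png

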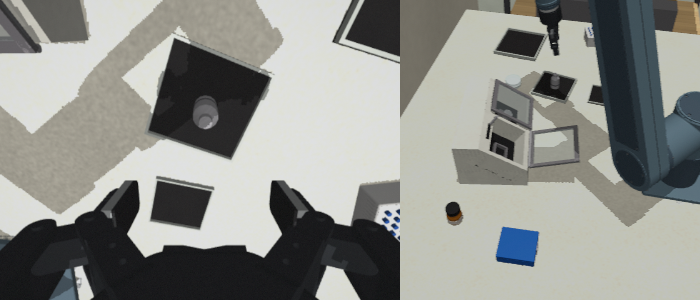

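The objective stands upright in the middle tray (nose top at z 0.068). The left door is open, the right one is shut, and the other things have not moved.

```bash
python3 -c "
from workcell import r
print(r.finish_job(), r.state()['time_s'])"
```

```text
the job is handed in; nothing more can be done
the job is handed in; nothing more can be done
```

The long objective now stands upright near the middle of the middle-sized tray, and I have handed the job in. The robot clock read about 26 s at my last check.

**What I did:** The objective was in the left bay. I pressed the left door about 5 mm past first touch, at about 7 N, and it popped to about 0.26 rad. I then swung it right over. I gripped the objective at 50 N, with the tool tilted 10° from its axis to stay inside the wrist joint's range, and lifted it out along its axis. I lowered it onto the tray floor until it touched, with the foot at z ≈ 3.6 mm against the 4 mm floor, then let go and backed off.

**Last checks:**
- **Objective:** the nose is at (0.440, -0.322, 0.068), the right height for a 64 mm part on a 4 mm floor. That is within about 3 mm of the measured tray centre (0.438, -0.323).
- **Cabinet:** the last side picture shows the left door open and the right door shut. The short objective last showed clearly in its nest in the wrist picture after the lift.
- **Other things:** the slide box and jar are within 1 mm of where they started, and the dishes within 2 mm, which is measuring error.
- **Robot:** the gripper is open and clear of everything.

**What disagreed:** the cabinet surfaces measured about 2.5 mm lower than my first fit, so I allowed for that in the grasp. The objective's tilt in the grip read 12° against the expected 10°, so I placed it at 11°.

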